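# Slide the copper tin along the rail into its corner pocket

### The job

Push the flat copper-tone tin across the pulled-out shelf until its long side lies flush against the far steel rail, then keep it pinned against that rail with the fingertips and drag it along to the left (as seen from the robot), into the corner pocket behind the low wooden bead, until it is home against both the far rail and the left side rail. Only push and slide it: never take it between the fingers, lift it or tip it, and press gently enough that the shelf does not glide in on its runners. Leave the other things standing where they are, and finish with the hand clear.

Things in the scene. Friction and masses are not known exactly. Their poses are not given: they have to be found in the camera images.
- tin: Small flat hinged tin, copper-coloured aluminium, 40 mm (its x) by 62 mm (its y) by 24 mm high, about 75 g, lying on the shelf; origin at the centre of its underside, z up. It slides easily on the shelf and along the rail (friction about 0.3). It starts turned up to 30 degrees to the rail, 20 to 70 mm short of it and well to the right of the pocket.
- corner (a point): Inner corner of the pocket on the shelf's top face, 50 mm above the worktop, where the inner faces of the far rail and the left side rail meet. It moves with the shelf, which stands turned up to 7 degrees. Its x axis points square into the far rail (away from the robot), y along the far rail into the left side rail, z up. The tin is home with its centre at x -20, y -31 mm of this point.
- bead (a point): Free (right) end of the low wooden bead, at the middle of its thickness, on the shelf's top face: at x -53, y -89 mm of the corner. The bead, 8 mm high and 10 mm thick with a rounded end, runs from here to the left side rail. The pocket is the 48 mm wide space between bead and far rail, open to the right.
- rail: The far rail of the shelf, a polished steel strip 20 mm high above the board, 6 mm thick, 516 mm long, fixed to the shelf; its origin is at the middle of its length, on its inner face at the board's top; its inner face looks towards the robot, its y axis runs along it to the left. The board reaches 352 mm from the rail towards the robot and ends in an oak front 28 mm high.
- shelf (a joint): How far the pale oak shelf has glided in on its metal runners, away from the robot along the corner's x axis, in m: 0 is fully pulled out, as it starts. It gives way at a push of about 12 N and stays where it is left; up to 20 mm does no harm.
- dates: Grey plastic date container with a dark lid, 97 by 136 mm, 68 mm high, on the near half of the shelf; origin at the centre of its underside. Leave alone.
- shaker_a: Clear acrylic spice shaker with red spice and a steel cap, 42 mm across, 88 mm high, on the near half of the shelf; origin at the centre of its underside. Leave alone.
- shaker_b: Clear acrylic spice shaker with yellow spice and a steel cap, 42 mm across, 88 mm high, on the near half of the shelf; origin at the centre of its underside. Leave alone.
- dish: White porcelain dish, 108 mm across, 34 mm high, with a stainless steel clip standing on its rim up to 68 mm high; on the near half of the shelf; origin at the centre of its underside. Leave alone.
- herb_jar: Low glass jar of herbs with a wooden lid, 56 mm across, 53 mm high, on the shelf with its centre 100 to 120 mm nearer the robot than the pocket bead; origin at the centre of its underside. Leave alone.
- honey: Amber glass honey jar with a brass lid, 72 mm across, 86 mm high, on the worktop to the right of the shelf; origin at the centre of its underside. Leave alone.
Not all that is in view belongs to the job. Of the things like the tin, leave any that is red; of the rest the smaller one is meant.

How it is judged:
By the outcome, as a careful person would: the job done as asked, in the order asked, and still so for the second after the job is handed in, with the robot touching nothing.
It also fails if it takes over 67 s, if anything falls off the work surface, if the arm or the gripper's body presses on something with over 40 N, if the wrist force passes 120 N, or if a joint passes its speed limit or range.

### The arm

A 6-joint arm with a two-finger parallel gripper is mounted at the origin on the work surface. World frame = base frame: x ahead of the robot, y to its left, z up, the work surface at z = 0. Lengths are in m, angles in rad, forces in N, time in s.
With the tool pointing down it reaches from about 0.35 to 0.875 m from the base axis. Payload 4.2 kg.
Tool frame: the origin (TCP) lies on the front face of the gripper's body, between the roots of the fingers; the fingertips stand 73 mm ahead of it and the grasp point (between the pads) lies 54 mm ahead of it; z points along the fingers, y is the line along which they close (so a half turn about z gives the same grasp; the last joint's range is limited). The gripper opens to 85 mm and grips with 20 to 120 N. Pads are 22 mm wide; open, the fingers measure 114 mm over their backs; the gripper's body (76 mm by 85 mm) begins 54 mm behind the grasp point. The pads swing forward as they close: fully open they stand 13 mm farther back than shut.
Start: joints at [1.572, 0.385, 0.008, 0, -1.194, -0.259], TCP at [0.159, 0.604, 0.304] pointing down, gripper open.
Joint ranges: [-3.14, 3.14], [-1.21, 2.06], [-1.07, 1.41], [-3.16, 2.05], [-2.99, -0.16], [-3.1, 3.1]. Speed limits (rad/s): [2.79, 2.79, 3.14, 3.14, 3.14, 3.14].

### API

Orientations are given as [roll, pitch, yaw] about the fixed x, y, z axes, in that order (R = Rz(yaw) Ry(pitch) Rx(roll)).
In Python, from rig import robot gives the robot as it stands.
- The arm moves only by the tool drive_tool, never from a script. Its argument "motion" is a list that holds one entry, the list of rows, each a list of 5 numbers: the closure, from -1 (fully open) to 1 (shut), then the shift along the tool's x, y, z in m, then the turn about the tool's z in rad. A call has 1 to 20 rows; each row is the pose to reach, as a shift and turn from the pose commanded when the call began, along the tool's axes at that moment; what a row does not reach only later rows make up. A row lasts 1/12 s, in which the tool goes at most 41.7 mm and 7.16 degrees, less where a joint would pass 70% of its speed; a pose out of reach is approached as far as the arm can. A call with a gripper value outside its range is refused whole. The fingers move at their own pace and stop on an object; the grip force is fixed at half the most. Time passes only in rows, so rows that repeat a pose let the fingers close. It gives the time, the measured TCP pose, the force, the opening and the grip force at its end, in the units of the state.
- robot.observe(): the state, without advancing time (a new reading comes with each control period).
- robot.camera(name): name is "scene" or "side" or "wrist"; returns a dict with "color" (384x512x3 uint8, blue, green, red), "mtx" (3x3 intrinsics, pixels), "dist" ([k1, k2, p1, p2, k3] as OpenCV has them; the pictures are not rectified), "pose" (4x4, takes a point from camera to world coordinates); the wrist camera has in their place "tool_from_camera" (4x4, takes a point from camera to tool coordinates, whose origin is the TCP and whose axes are the flange's). Camera axes: x right, y down, z forward; pixel columns grow to the right and rows downward; lengths in m; the calibration is good to about 2 mm. A picture is of the moment at which its call begins: read the wrist's pose just before it. There is no depth.
- robot.sign_off(): hands the job in; it is judged then, once.
The state is a dict: "time_s": time; "qpos": joint angles; "joint_velocities": joint speeds; "joint_torque": joint torques, N m; "tcp_pos": TCP position; "orientation": TCP orientation; "ft_force": force on the tool from outside, world axes, zero at the start; "torque": the same for the moment, N m; "grip_width": finger opening in m; "finger_force": force on a finger pad.
Only numpy, scipy, OpenCV 4.12 (cv2) and the standard library are available. Lean on these libraries where they do the work, as an engineer would, in place of code of your own. Each camera call takes 0.05 s, during which the arm holds its last target. There are 200 camera calls.

## Working session

There is one attempt and no reset: what is moved stays moved. The work goes in short steps, Python scripts to look and compute and a tool call to move; the robot and the scene stay as the last step left them, time stands still between calls to the robot, and variables do not carry over. Pictures are saved under pics/ and viewed, at most 10 in all, crops included, and the job is handed in when it is done.

Besides the shell and the picture viewer there is one more tool, called as name(argument=value, ...), one argument or row to a line, values as JSON. drive_tool: Moves the arm, as the interface text tells. Its arguments: {"type":"object","properties":{"motion":{"type":"array"}},"required":["motion"]}

```bash
mkdir -p pics; ls; cat > h.py <<'E'
import numpy as np, cv2
from rig import robot
def shot(n,f):
    c=robot.camera(n); cv2.imwrite('pics/'+f+'.png',c['color']); np.savez('pics/'+f+'.npz',**{k:np.array(v) for k,v in c.items()}); return c
def load(f): return dict(np.load('pics/'+f+'.npz'))
def ray(c,px,pose=None):
    u=cv2.undistortPoints(np.array(px,float).reshape(-1,1,2),c['mtx'],c['dist'])[:,0]
    P=c['pose'] if pose is None else pose
    return P[:3,3],np.c_[u,np.ones(len(u))]@P[:3,:3].T
def onz(c,px,z,pose=None):
    o,d=ray(c,px,pose); return o+d*((z-o[2])/d[:,2])[:,None]
E
python3 - <<'E'
from h import *
s=robot.observe(); print(s)
a=shot('scene','s0'); b=shot('side','d0')
print(a['pose'].round(3),b['pose'].round(3))
cv2.imwrite('pics/sc.png',cv2.resize(a['color'],(800,600),interpolation=cv2.INTER_CUBIC))
cv2.imwrite('pics/sd.png',cv2.resize(b['color'],(800,600),interpolation=cv2.INTER_CUBIC))
E
```

```text
pics
{'time_s': 0.0, 'qpos': array([ 1.57161739e+00,  3.85579238e-01,  6.61879167e-03, -4.96580550e-04,
       -1.19395897e+00, -2.58606416e-01]), 'joint_velocities': array([-0.00029652,  0.00091646,  0.00021905,  0.00160657, -0.00129064,
       -0.00293565]), 'joint_torque': array([ 3.23760260e-04, -3.92289948e+01,  1.88407123e+01,  4.18621391e+00,
       -4.52692577e-03,  1.71548301e-06]), 'tcp_pos': array([0.15920021, 0.60395342, 0.3028053 ]), 'orientation': array([ 3.13942214e+00, -9.69484016e-05, -2.57968473e-01]), 'ft_force': array([-0.04236551, -0.33892177,  0.45855547]), 'torque': array([0.01054666, 0.00803179, 0.01917733]), 'finger_force': 0.0, 'grip_width': 0.08527962046875144}
[[-0.655  0.559 -0.508  1.055]
 [ 0.755  0.47  -0.457  0.413]
 [-0.017 -0.683 -0.73   0.934]
 [ 0.     0.     0.     1.   ]] [[ 0.816 -0.262  0.515 -0.04 ]
 [-0.577 -0.399  0.712 -0.809]
 [ 0.019 -0.879 -0.477  0.534]
 [ 0.     0.     0.     1.   ]]
```

View pics/sc.png

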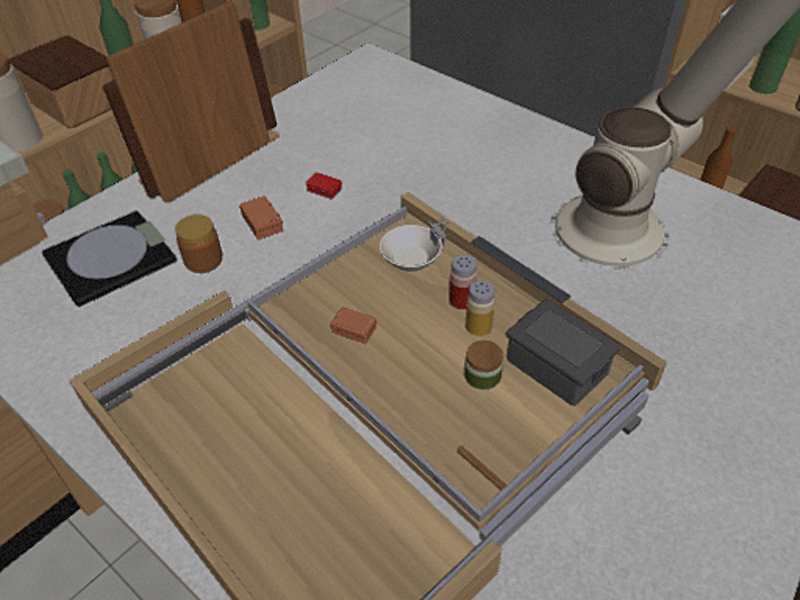

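View pics/sd.png

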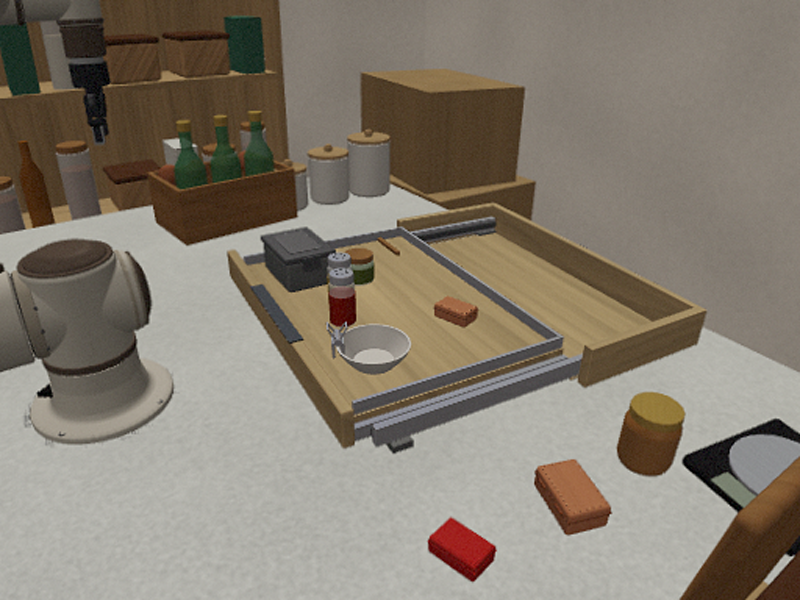

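Scene view (800x600): the possible tins are the copper one on the shelf at (353,325), a larger copper one on the worktop at (262,217), and a red one at (324,186). I choose the shelf tin. The pocket corner is near (483,512), with the bead from (460,450) to (505,488). I'll measure these and check them in a crop.

```bash
cat > m.py <<'E'
from h import *
def tinmask(im,box):
    h=cv2.cvtColor(im,cv2.COLOR_BGR2HSV); m=((h[...,0]<13)&(h[...,1]>105)&(h[...,2]>90)).astype(np.uint8)
    k=np.zeros_like(m); x0,y0,x1,y1=box; k[y0:y1,x0:x1]=m[y0:y1,x0:x1]
    k=cv2.morphologyEx(k,cv2.MORPH_OPEN,np.ones((2,2)))
    c=max(cv2.findContours(k,cv2.RETR_EXTERNAL,cv2.CHAIN_APPROX_NONE)[0],key=cv2.contourArea)
    return c[:,0].astype(float)
E
python3 - <<'E'
from m import *
a=load('s0'); b=load('d0')
for nm,c,box in (('scene',a,(200,190,250,225)),('side',b,(270,180,312,212)),('big',a,(150,120,185,155))):
    p=tinmask(c['color'],box); h=cv2.convexHull(p.astype(np.float32))[:,0]
    q=cv2.approxPolyDP(h.reshape(-1,1,2),2,True)[:,0]
    print(nm,len(p),p.mean(0).round(1)); z=0.074 if nm!='big' else .024
    print(np.c_[q,onz(c,q,z)].round(3))
# rough rail / corner
print(onz(a,np.array([[483,512],[250,303],[460,450]])*.64,.07).round(3), onz(a,np.array([[460,450]])*.64,.058))
c1=cv2.resize(a['color'][180:350,150:350],None,fx=4,fy=4,interpolation=cv2.INTER_CUBIC)[:600]
c2=cv2.resize(a['color'][270:345,270:370],(800,600),interpolation=cv2.INTER_CUBIC)
cv2.imwrite('pics/c2.png',c2)
c3=cv2.resize(a['color'][185:235,190:270],(640,400),interpolation=cv2.INTER_CUBIC)
cv2.imwrite('pics/c3.png',c3)
E
```

```text
scene 74 [227.  208.9]
[[ 2.19e+02  1.98e+02  5.20e-01 -1.89e-01  7.40e-02]
 [ 2.41e+02  2.06e+02  5.05e-01 -1.29e-01  7.40e-02]
 [ 2.35e+02  2.20e+02  5.47e-01 -1.10e-01  7.40e-02]
 [ 2.13e+02  2.12e+02  5.63e-01 -1.68e-01  7.40e-02]]
side 71 [291.7 199.7]
[[ 2.80e+02  1.95e+02  5.02e-01 -1.48e-01  7.40e-02]
 [ 2.88e+02  1.91e+02  5.33e-01 -1.42e-01  7.40e-02]
 [ 3.04e+02  1.99e+02  5.40e-01 -1.98e-01  7.40e-02]
 [ 2.98e+02  2.08e+02  4.98e-01 -2.24e-01  7.40e-02]
 [ 2.79e+02  2.02e+02  4.78e-01 -1.75e-01  7.40e-02]]
big 74 [168.7 139.9]
[[ 1.70e+02  1.27e+02  3.72e-01 -5.45e-01  2.40e-02]
 [ 1.80e+02  1.41e+02  3.97e-01 -4.73e-01  2.40e-02]
 [ 1.81e+02  1.48e+02  4.17e-01 -4.47e-01  2.40e-02]
 [ 1.66e+02  1.53e+02  4.60e-01 -4.64e-01  2.40e-02]
 [ 1.55e+02  1.32e+02  4.17e-01 -5.62e-01  2.40e-02]]
[[ 0.655  0.188  0.07 ]
 [ 0.603 -0.315  0.07 ]
 [ 0.602  0.11   0.07 ]] [[0.59561074 0.10629716 0.058     ]]
```

View pics/c2.png

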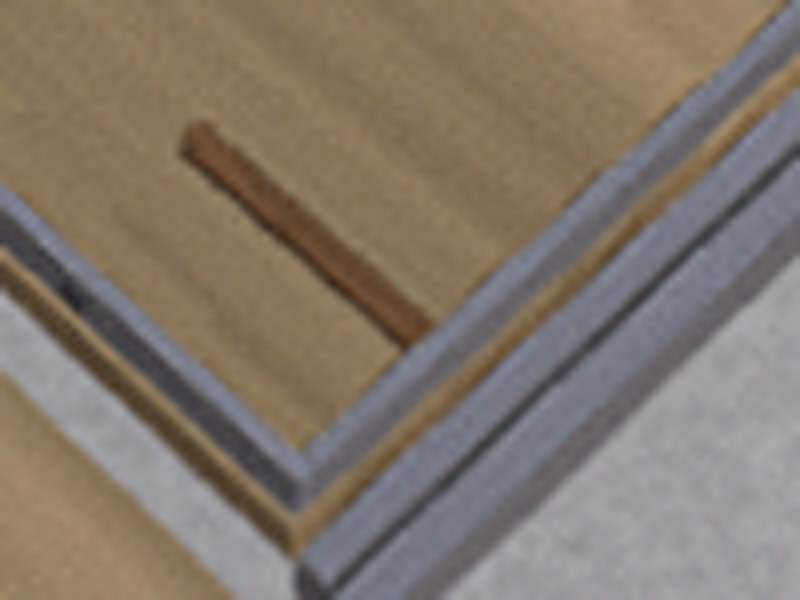

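View pics/c3.png

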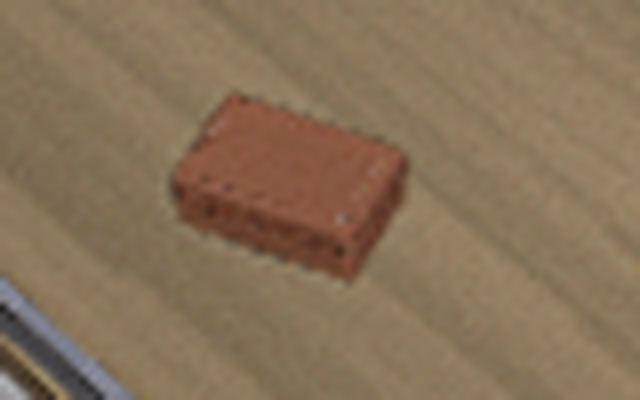

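Crops: the shelf tin is copper, with top corners in c3 at (235,95), (408,158), (350,232) and (175,180). The pocket's inner top corner is at c2 (303,445), the bead end at (197,135), and the rail's inner top edge passes c2 (0,185) and c3 (0,278).

```bash
python3 - <<'E'
from h import *
a=load('s0')
f=lambda p,k:(np.array(p,float)+.5)/8-.5+np.array(k)
T=onz(a,f([[235,95],[408,158],[350,232],[175,180]],(190,185)),.074)
R=onz(a,np.r_[f([[303,445],[0,185]],(270,270)),f([[0,278],[130,395]],(190,185))],.07)
B=onz(a,f([[190,142],[203,122]],(270,270)),.058)
print(T.round(4),'\n',R.round(4),B.round(4))
print('sides',np.linalg.norm(T-np.roll(T,1,0),axis=1).round(4),'c',T.mean(0).round(4))
p=np.polyfit(R[:,1],R[:,0],1);print('rail slope deg',np.degrees(np.arctan(p[0])),p, R[:,0]-np.polyval(p,R[:,1]))
th=np.arctan(p[0]) # rail dir (left) = (sin th, cos th)
yd=np.array([np.sin(th),np.cos(th)]);xd=np.array([yd[1],-yd[0]]);C=R[0,:2]
for n,P in (('tin',T),('tc',T.mean(0)[None]),('bead',B),('rail',R)): print(n,np.c_[(P[:,:2]-C)@xd,(P[:,:2]-C)@yd].round(4))
d0=T[1]-T[0];d1=T[2]-T[3];d=d0+d1;print('tin long ang rel',np.degrees(np.arctan2(d[:2]@xd,d[:2]@yd)))
E
```

```text
[[ 0.5165 -0.1927  0.074 ]
 [ 0.5013 -0.1336  0.074 ]
 [ 0.5349 -0.1269  0.074 ]
 [ 0.5539 -0.1821  0.074 ]] 
 [[ 0.6526  0.1821  0.07  ]
 [ 0.6446  0.0778  0.07  ]
 [ 0.6135 -0.1974  0.07  ]
 [ 0.62   -0.1358  0.07  ]] [[0.5958 0.1035 0.058 ]
 [0.5886 0.1023 0.058 ]]
sides [0.0389 0.0609 0.0342 0.0584] c [ 0.5266 -0.1588  0.074 ]
rail slope deg 6.038838691703004 [0.10578964 0.63460241] [-0.00122539  0.00175062 -0.00025307 -0.00027217]
tin [[-0.096  -0.387 ]
 [-0.1172 -0.3299]
 [-0.0846 -0.3197]
 [-0.0599 -0.3725]]
tc [[-0.0894 -0.3523]]
bead [[-0.0483 -0.0842]
 [-0.0553 -0.0861]]
rail [[ 0.      0.    ]
 [ 0.003  -0.1046]
 [ 0.001  -0.3815]
 [ 0.0009 -0.3196]]
tin long ang rel -22.67837158957138
```

```bash
cat >> h.py <<'E'
C=np.array([.6526,.1821]); th=np.radians(6.04)
yd=np.array([np.sin(th),np.cos(th)]); xd=np.array([np.cos(th),-np.sin(th)])
def w(x,y): return C+x*xd+y*yd      # shelf frame -> world
def sh(p): p=np.atleast_2d(p)[:,:2]-C; return np.c_[p@xd,p@yd]
def go(x,y,z,s=None):  # shelf target -> tool-axis shift, turn
    s=s or robot.observe(); yaw=s['orientation'][2]; p=np.r_[w(x,y),z]-s['tcp_pos']
    ex=np.array([np.cos(yaw),np.sin(yaw)]); ey=np.array([np.sin(yaw),-np.cos(yaw)])
    return np.round([p[:2]@ex,p[:2]@ey,-p[2],yaw+th],4)
E
python3 - <<'E'
from h import *
a=load('s0')
P=np.array([[463,263],[481,290],[485,350],[440,225]])*.64
for p,z in zip(P,(.138,.138,.103,.118)): print(sh(onz(a,p,z)).round(3),onz(a,p,z).round(3))
print(w(-.155,-.349)); print(go(-.155,-.349,.25), go(-.155,-.2,.30),go(-.155,0,.30))
E
```

```text
[[-0.257 -0.279]] [[ 0.368 -0.068  0.138]]
[[-0.234 -0.22 ]] [[ 0.397 -0.012  0.138]]
[[-0.175 -0.155]] [[0.462 0.047 0.103]]
[[-0.312 -0.383]] [[ 0.302 -0.166  0.118]]
[ 0.46173772 -0.14865306]
[ 0.4845  0.6506  0.0529 -0.1525] [ 0.4619  0.5033  0.0029 -0.1525] [ 0.4315  0.3056  0.0029 -0.1525]
```

drive_tool(
  motion=[
    [[1,0.43,0.305,0,-0.15],[1,0.43,0.305,0,-0.15],[1,0.43,0.305,0,-0.15],[1,0.43,0.305,0,-0.15],[1,0.43,0.305,0,-0.15],[1,0.43,0.305,0,-0.15],[1,0.43,0.305,0,-0.15],[1,0.43,0.305,0,-0.15],[1,0.43,0.305,0,-0.15],[1,0.43,0.305,0,-0.15],[1,0.43,0.305,0,-0.15],[1,0.43,0.305,0,-0.15],[1,0.46,0.5,0,-0.1525],[1,0.46,0.5,0,-0.1525],[1,0.46,0.5,0,-0.1525],[1,0.46,0.5,0,-0.1525],[1,0.46,0.5,0,-0.1525],[1,0.485,0.65,0.05,-0.1525],[1,0.485,0.65,0.05,-0.1525],[1,0.485,0.65,0.05,-0.1525]],
  ],
)

```text
time_s: 1.77
tcp_pos: [0.4654, -0.1084, 0.2665]
orientation: [-3.141, -0.001, -0.105]
ft_force: [1.1, 0.2, -0.0]
grip_width: 0.0005
finger_force: 0.0
```

drive_tool(
  motion=[
    [[1,0,0.041,0.017,0],[1,0,0.041,0.017,0],[1,0,0.041,0.017,0],[1,0,0.041,0.017,0]],
  ],
)

```text
time_s: 2.1
tcp_pos: [0.4619, -0.1475, 0.2497]
orientation: [3.142, 0.0, -0.106]
ft_force: [-0.0, -0.7, -0.3]
grip_width: -0.0001
finger_force: 0.0
```

```bash
cat >> m.py <<'E'
from scipy.spatial.transform import Rotation as Ro
def wrist(f):
    s=robot.observe(); c=shot('wrist',f)
    T=np.eye(4); T[:3,:3]=Ro.from_euler('xyz',s['orientation']).as_matrix(); T[:3,3]=s['tcp_pos']
    c['pose']=T@c['tool_from_camera']; np.savez('pics/'+f+'.npz',**{k:np.array(v) for k,v in c.items()})
    return s,c
E
python3 - <<'E'
from m import *
s,c=wrist('w0'); print(s['tcp_pos'],s['ft_force'],sh(s['tcp_pos']),c['tool_from_camera'].round(3))
cv2.imwrite('pics/w0b.png',cv2.resize(c['color'],(800,600)))
p=tinmask(c['color'],(0,0,512,384)); q=cv2.approxPolyDP(cv2.convexHull(p.astype(np.float32)),4,True)[:,0]
print(np.c_[q,sh(onz(c,q,.074))].round(4))
E
```

```text
[ 0.46188376 -0.14753534  0.24967785] [-0.0336135  -0.7277242  -0.29006397] [[-0.15497238 -0.34787312]] [[ 0.001 -0.964 -0.264  0.067]
 [ 1.     0.001  0.     0.   ]
 [ 0.    -0.264  0.964 -0.072]
 [ 0.     0.     0.     1.   ]]
[[ 2.910e+02  6.700e+01 -6.060e-02 -3.775e-01]
 [ 3.080e+02  1.150e+02 -9.610e-02 -3.917e-01]
 [ 2.370e+02  1.440e+02 -1.187e-01 -3.362e-01]
 [ 2.180e+02  9.700e+01 -8.260e-02 -3.220e-01]]
```

View pics/w0b.png

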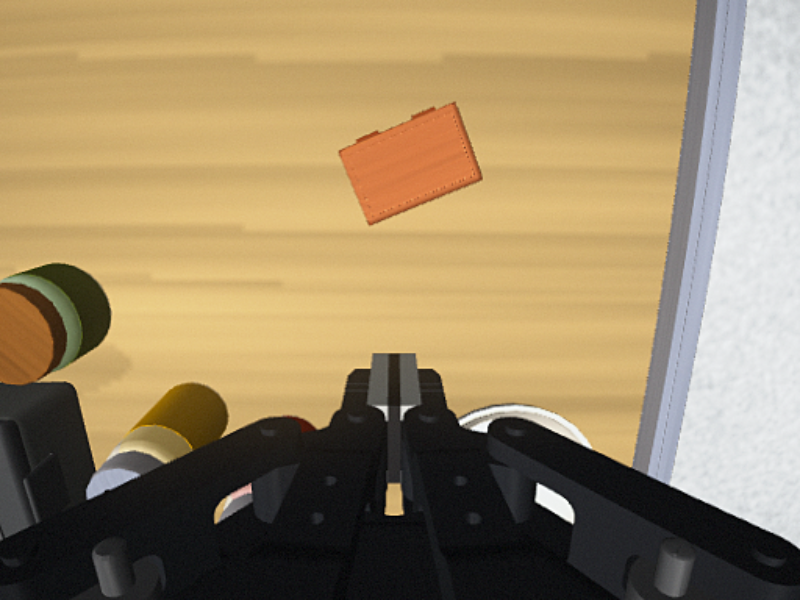

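The wrist view shows the tin at (410,163), long side turned 22° from the rail, with sides of 38 and 60 mm, which matches the choice. The closed pads sit at (393,360). I'll open the fingers about 25 mm for a two-point push, lower behind the tin and measure the tip height.

drive_tool(
  motion=[
    [[0.4,0,0.006,0.03,0],[0.4,0,0.006,0.06,0],[0.4,0,0.006,0.09,0],[0.4,0,0.006,0.1,0],[0.4,0,0.006,0.1,0],[0.4,0,0.006,0.1,0]],
  ],
)

```text
time_s: 2.65
tcp_pos: [0.4622, -0.1522, 0.1502]
orientation: [3.141, -0.0, -0.103]
ft_force: [-0.4, -0.1, 0.7]
grip_width: 0.0254
finger_force: 0.0
```

```bash
python3 - <<'E'
from m import *
s,c=wrist('w1'); print(s['tcp_pos'],s['ft_force'],sh(s['tcp_pos']),s['grip_width'])
cv2.imwrite('pics/w1b.png',cv2.resize(c['color'],(800,600)))
def tipz(c,px): # tool frame: plane x=.011
    o,d=ray(c,px,c['tool_from_camera']); return (o+d*((.011-o[0])/d[:,0])[:,None]).round(4)
print('shut', tipz(load('w0'),np.array([[372,353],[415,353]])*.64))
E
```

```text
[ 0.46215644 -0.15217027  0.15021139] [-0.43152555 -0.05959417  0.65158419] [[-0.15421351 -0.35245363]] 0.025377127410628263
shut [[ 0.011  -0.0064  0.0658]
 [ 0.011   0.0066  0.0659]]
```

View pics/w1b.png

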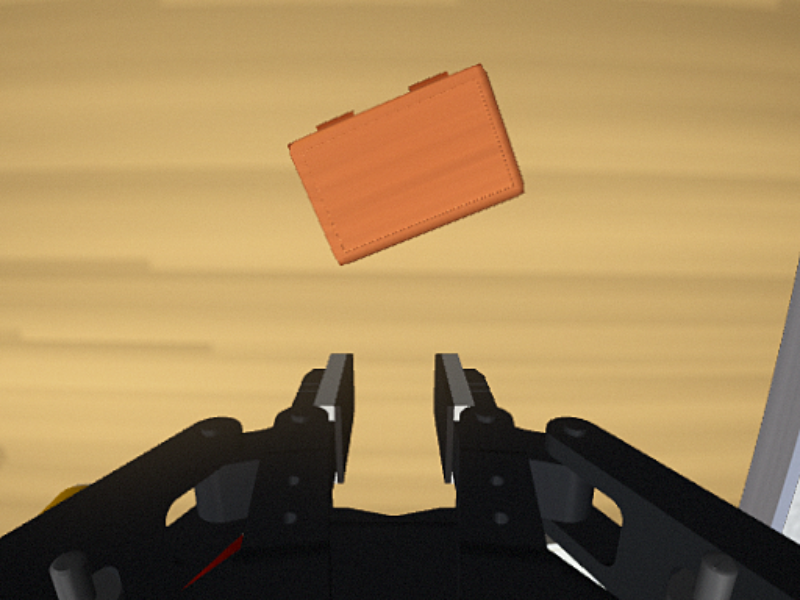

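The wrist view shows the pads at (340,355) and (447,355), behind the tin at (410,165). The tip rows haven't changed. The tip length is unclear (66 or 73 mm), so I'll touch the board lightly to fix it.

drive_tool(
  motion=[
    [[0.4,0,0,0.02,0],[0.4,0,0,0.025,0],[0.4,0,0,0.025,0],[0.4,0,0,0.025,0]],
  ],
)

```text
time_s: 3.03
tcp_pos: [0.4619, -0.1532, 0.1257]
orientation: [3.141, -0.001, -0.105]
ft_force: [0.3, -0.0, 0.7]
grip_width: 0.0257
finger_force: 0.0
```

drive_tool(
  motion=[
    [[0.4,0,0,0.002,0],[0.4,0,0,0.002,0]],
  ],
)

```text
time_s: 3.2
tcp_pos: [0.4617, -0.1533, 0.1235]
orientation: [-3.141, -0.001, -0.105]
ft_force: [-1.1, -0.5, 0.7]
grip_width: 0.0256
finger_force: 0.0
```

drive_tool(
  motion=[
    [[0.4,0,0,0.0015,0],[0.4,0,0,0.0015,0]],
  ],
)

```text
time_s: 3.37
tcp_pos: [0.4618, -0.1534, 0.1225]
orientation: [3.141, -0.001, -0.105]
ft_force: [-2.1, 0.8, 7.0]
grip_width: 0.0257
finger_force: 3.4
```

The touch came at TCP z 0.1225, so the tips stand 73 mm ahead. I'll raise them to 12 mm above the board (over bead height) and push.

drive_tool(
  motion=[
    [[0.4,0,0,-0.0122,0],[0.4,0.01,0,-0.0122,0],[0.4,0.02,0,-0.0122,0],[0.4,0.03,0,-0.0122,0],[0.4,0.035,0,-0.0122,0],[0.4,0.04,0,-0.0122,0],[0.4,0.045,0,-0.0122,0],[0.4,0.05,0,-0.0122,0],[0.4,0.055,0,-0.0122,0],[0.4,0.06,0,-0.0122,0],[0.4,0.065,0,-0.0122,0],[0.4,0.07,0,-0.0122,0],[0.4,0.075,0,-0.0122,0],[0.4,0.08,0,-0.0122,0],[0.4,0.083,0,-0.0122,0],[0.4,0.085,0,-0.0122,0],[0.4,0.085,0,-0.0122,0]],
  ],
)

```text
time_s: 4.78
tcp_pos: [0.5463, -0.1623, 0.1335]
orientation: [3.142, -0.0, -0.105]
ft_force: [-0.7, -0.4, -0.6]
grip_width: 0.0261
finger_force: 0.0
```

```bash
python3 - <<'E'
from m import *
s,c=wrist('w2'); print(s['tcp_pos'],s['ft_force'],sh(s['tcp_pos']),s['grip_width'])
cv2.imwrite('pics/w2b.png',cv2.resize(c['color'],(800,600)))
p=tinmask(c['color'],(0,0,512,384)); q=cv2.approxPolyDP(cv2.convexHull(p.astype(np.float32)),4,True)[:,0]
print(np.c_[q,sh(onz(c,q,.074))].round(4))
E
```

```text
[ 0.54626615 -0.16228031  0.13347597] [-0.65512853 -0.39741741 -0.64360196] [[-0.06950692 -0.35365728]] 0.02607839637595214
[[ 3.400e+02  1.430e+02 -1.840e-02 -3.910e-01]
 [ 3.330e+02  2.300e+02 -5.800e-02 -3.908e-01]
 [ 2.030e+02  2.280e+02 -5.700e-02 -3.316e-01]
 [ 2.000e+02  1.420e+02 -1.810e-02 -3.319e-01]]
```

View pics/w2b.png

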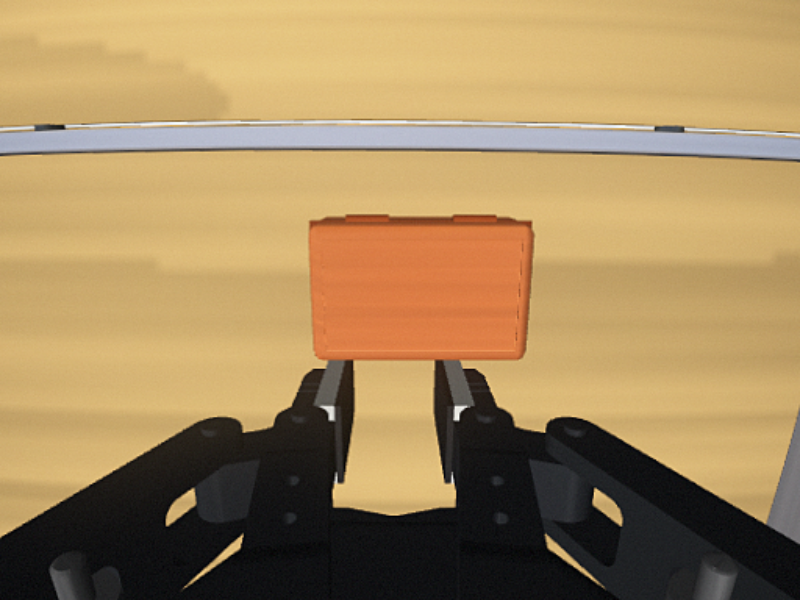

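The wrist view shows the tin square at (420,285) with both pads on its near face, and the rail at row 150 parallel to it. The fingers sit 8 mm left of the tin's centre, so the left one would hit the side rail at home. I'll back off, shift 11 mm right and push on.

drive_tool(
  motion=[
    [[0.4,-0.006,0,0.0,0],[0.4,-0.006,0.006,0.0,0],[0.4,-0.006,0.011,0,0],[0.4,-0.003,0.011,0,0],[0.4,0,0.011,0,0],[0.4,0.003,0.011,0,0],[0.4,0.006,0.011,0,0],[0.4,0.009,0.011,0,0],[0.4,0.012,0.011,0,0],[0.4,0.014,0.011,0,0],[0.4,0.015,0.011,0,0],[0.4,0.015,0.011,0,0]],
  ],
)

```text
time_s: 5.83
tcp_pos: [0.5599, -0.1747, 0.1334]
orientation: [3.142, -0.0, -0.105]
ft_force: [0.9, 0.8, -0.2]
grip_width: 0.0257
finger_force: 0.0
```

drive_tool(
  motion=[
    [[0.4,0.001,0,0,0],[0.4,0.001,0,0,0]],
  ],
)

```text
time_s: 6.0
tcp_pos: [0.5606, -0.1748, 0.1335]
orientation: [-3.142, -0.0, -0.105]
ft_force: [0.6, 0.5, -0.6]
grip_width: 0.0261
finger_force: 0.0
```

drive_tool(
  motion=[
    [[0.4,0.001,0,0,0],[0.4,0.001,0,0,0]],
  ],
)

```text
time_s: 6.17
tcp_pos: [0.5617, -0.175, 0.1335]
orientation: [3.142, -0.0, -0.105]
ft_force: [-0.6, -0.4, 0.6]
grip_width: 0.0256
finger_force: 0.0
```

drive_tool(
  motion=[
    [[0.4,-0.001,0,-0.001,0],[0.4,0.001,0,-0.001,0],[0.4,0.001,0,-0.001,0]],
  ],
)

```text
time_s: 6.42
tcp_pos: [0.5629, -0.1751, 0.1347]
orientation: [3.142, -0.001, -0.105]
ft_force: [0.1, 0.3, 0.8]
grip_width: 0.0261
finger_force: 0.0
```

drive_tool(
  motion=[
    [[0.4,0.001,0,0,0],[0.4,0.001,0,0,0]],
  ],
)

```text
time_s: 6.58
tcp_pos: [0.5637, -0.1752, 0.1345]
orientation: [3.142, -0.0, -0.105]
ft_force: [0.0, -0.8, -0.3]
grip_width: 0.0256
finger_force: 0.0
```

drive_tool(
  motion=[
    [[0.4,0.0007,0,0,0],[0.4,0.0007,0,0,0]],
  ],
)

```text
time_s: 6.75
tcp_pos: [0.5643, -0.1753, 0.1344]
orientation: [3.142, 0.0, -0.105]
ft_force: [-0.3, 0.2, 0.0]
grip_width: 0.0254
finger_force: 0.0
```

drive_tool(
  motion=[
    [[0.4,0.0007,0,0,0],[0.4,0.0007,0,0,0]],
  ],
)

```text
time_s: 6.92
tcp_pos: [0.5648, -0.1753, 0.1344]
orientation: [-3.142, 0.001, -0.105]
ft_force: [-0.3, -0.1, 0.9]
grip_width: 0.0254
finger_force: 0.3
```

drive_tool(
  motion=[
    [[0.4,0.0007,0,0,0],[0.4,0.0007,0,0,0]],
  ],
)

```text
time_s: 7.08
tcp_pos: [0.5649, -0.1754, 0.1343]
orientation: [-3.142, 0.002, -0.106]
ft_force: [-2.1, 0.8, 1.2]
grip_width: 0.0254
finger_force: 1.2
```

drive_tool(
  motion=[
    [[0.4,0.0005,0,0,0],[0.4,0.0005,0,0,0]],
  ],
)

```text
time_s: 7.25
tcp_pos: [0.5651, -0.1754, 0.1342]
orientation: [-3.142, 0.003, -0.106]
ft_force: [-3.9, 1.4, 2.7]
grip_width: 0.0257
finger_force: 2.2
```

Contact at about 4 N, with the tin against the rail. First drag leg left, then I'll check for slip.

drive_tool(
  motion=[
    [[0.4,0.0004,-0.001,0,0],[0.4,0.0004,-0.003,0,0],[0.4,0.0004,-0.006,0,0],[0.4,0.0004,-0.009,0,0],[0.4,0.0004,-0.012,0,0],[0.4,0.0004,-0.015,0,0],[0.4,0.0004,-0.018,0,0],[0.4,0.0004,-0.02,0,0]],
  ],
)

```text
time_s: 7.92
tcp_pos: [0.5673, -0.1559, 0.1341]
orientation: [3.141, 0.004, -0.106]
ft_force: [-5.1, -1.9, 1.1]
grip_width: 0.0255
finger_force: 2.4
```

```bash
cat > chk.py <<'E'
from m import *
import sys
s,c=wrist(sys.argv[1]); t=sh(s['tcp_pos'])[0]; print('t',s['time_s'],'tcp sh',t.round(4),'z',s['tcp_pos'][2].round(4),'F sh',(s['ft_force'][:2]@xd).round(1),(s['ft_force'][:2]@yd).round(1),s['ft_force'][2].round(1))
p=tinmask(c['color'],(0,0,512,384)); q=cv2.approxPolyDP(cv2.convexHull(p.astype(np.float32)),4,True)[:,0]
print(np.c_[q,sh(onz(c,q,.074))].round(4))
bx=sh(onz(c,p,.074)); print('tin y range',bx[:,1].min().round(4),bx[:,1].max().round(4),'near',bx[:,0].min().round(4),'centre-tcp y',((bx[:,1].min()+bx[:,1].max())/2-t[1]).round(4))
E
python3 chk.py w3
```

```text
t 7.9167 tcp sh [-0.0493 -0.3451] z 0.1341 F sh -4.8 -2.4 1.1
[[ 3.160e+02  1.450e+02  6.000e-04 -3.724e-01]
 [ 3.100e+02  2.300e+02 -3.820e-02 -3.718e-01]
 [ 1.800e+02  2.280e+02 -3.720e-02 -3.124e-01]
 [ 1.750e+02  1.440e+02  1.100e-03 -3.126e-01]]
tin y range -0.3731 -0.3116 near -0.0387 centre-tcp y 0.0028
```

The tin follows without slip: pin 4.8 N, drag 2.4 N. Continuing.

drive_tool(
  motion=[
    [[0.4,0,-0.003,0,0],[0.4,0,-0.007,0,0],[0.4,0,-0.011,0,0],[0.4,0,-0.015,0,0],[0.4,0,-0.019,0,0],[0.4,0,-0.023,0,0],[0.4,0,-0.027,0,0],[0.4,0,-0.031,0,0],[0.4,0,-0.035,0,0],[0.4,0,-0.039,0,0],[0.4,0,-0.043,0,0],[0.4,0,-0.047,0,0],[0.4,0,-0.05,0,0]],
  ],
)

```text
time_s: 9.05
tcp_pos: [0.5729, -0.1059, 0.134]
orientation: [3.141, 0.003, -0.106]
ft_force: [-4.9, -1.0, 0.9]
grip_width: 0.0258
finger_force: 2.4
```

drive_tool(
  motion=[
    [[0.4,0,-0.004,0,0],[0.4,0,-0.008,0,0],[0.4,0,-0.012,0,0],[0.4,0,-0.016,0,0],[0.4,0,-0.02,0,0],[0.4,0,-0.024,0,0],[0.4,0,-0.028,0,0],[0.4,0,-0.032,0,0],[0.4,0,-0.036,0,0],[0.4,0,-0.04,0,0],[0.4,0,-0.044,0,0],[0.4,0,-0.048,0,0],[0.4,0,-0.052,0,0],[0.4,0,-0.056,0,0],[0.4,0,-0.06,0,0]],
  ],
)

```text
time_s: 10.3
tcp_pos: [0.5795, -0.046, 0.1341]
orientation: [3.141, 0.002, -0.106]
ft_force: [-4.9, -2.4, 0.7]
grip_width: 0.0256
finger_force: 2.3
```

```bash
python3 chk.py w4
```

```text
t 10.3 tcp sh [-0.0486 -0.2345] z 0.1341 F sh -4.6 -2.9 0.7
[[ 3.160e+02  1.450e+02  1.400e-03 -2.619e-01]
 [ 3.100e+02  2.300e+02 -3.750e-02 -2.612e-01]
 [ 1.810e+02  2.290e+02 -3.700e-02 -2.022e-01]
 [ 1.750e+02  1.440e+02  1.800e-03 -2.020e-01]]
tin y range -0.2626 -0.2011 near -0.0379 centre-tcp y 0.0027
```

drive_tool(
  motion=[
    [[0.4,0,-0.004,0,0],[0.4,0,-0.008,0,0],[0.4,0,-0.012,0,0],[0.4,0,-0.016,0,0],[0.4,0,-0.02,0,0],[0.4,0,-0.024,0,0],[0.4,0,-0.028,0,0],[0.4,0,-0.032,0,0],[0.4,0,-0.036,0,0],[0.4,0,-0.04,0,0],[0.4,0,-0.044,0,0],[0.4,0,-0.048,0,0],[0.4,0,-0.052,0,0],[0.4,0,-0.056,0,0],[0.4,0,-0.06,0,0]],
  ],
)

```text
time_s: 11.6
tcp_pos: [0.5862, 0.0139, 0.1342]
orientation: [3.142, 0.001, -0.105]
ft_force: [-4.7, -0.3, 0.2]
grip_width: 0.0253
finger_force: 2.4
```

drive_tool(
  motion=[
    [[0.4,0,-0.004,0,0],[0.4,0,-0.008,0,0],[0.4,0,-0.012,0,0],[0.4,0,-0.016,0,0],[0.4,0,-0.02,0,0],[0.4,0,-0.024,0,0],[0.4,0,-0.028,0,0],[0.4,0,-0.032,0,0],[0.4,0,-0.036,0,0],[0.4,0,-0.04,0,0],[0.4,0,-0.044,0,0],[0.4,0,-0.048,0,0],[0.4,0,-0.052,0,0],[0.4,0,-0.056,0,0],[0.4,0,-0.06,0,0]],
  ],
)

```text
time_s: 12.85
tcp_pos: [0.5929, 0.0736, 0.1345]
orientation: [-3.142, -0.0, -0.105]
ft_force: [-4.2, -1.2, -1.0]
grip_width: 0.0253
finger_force: 2.3
```

```bash
python3 chk.py w5; python3 -c "
import cv2
cv2.imwrite('pics/w5b.png',cv2.resize(cv2.imread('pics/w5.png'),(800,600)))"
```

```text
t 12.85 tcp sh [-0.048  -0.1142] z 0.1345 F sh -4.1 -1.6 -1.0
[[ 3.160e+02  1.450e+02  2.100e-03 -1.416e-01]
 [ 3.100e+02  2.300e+02 -3.680e-02 -1.410e-01]
 [ 1.810e+02  2.290e+02 -3.640e-02 -8.180e-02]
 [ 1.760e+02  1.440e+02  2.500e-03 -8.190e-02]]
tin y range -0.1423 -0.0808 near -0.0374 centre-tcp y 0.0027
```

View pics/w5b.png

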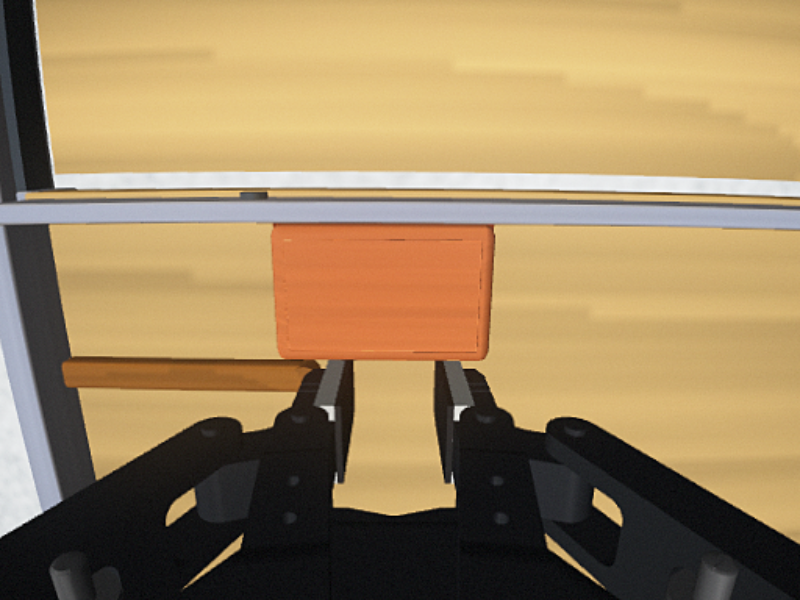

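The wrist view shows the tin flush with the far rail (row 225), the bead at (65–318, 372), and the left rail's inner face at columns 18–50 on the far rail's row.

```bash
python3 -c "
from m import *
c=load('w5'); f=lambda p,z:print(p,z,sh(onz(c,np.array([p])*.64,z)).round(4))
f((50,225),.05);f((18,225),.07);f((95,510),.05);f((318,374),.058)"
```

```text
(50, 225) 0.05 [[0.0003 0.0003]]
(18, 225) 0.07 [[ 0.0029 -0.0041]]
(95, 510) 0.05 [[-0.1128  0.0049]]
(318, 374) 0.058 [[-0.0488 -0.0892]]
```

drive_tool(
  motion=[
    [[0.4,0,-0.004,0,0],[0.4,0,-0.008,0,0],[0.4,0,-0.012,0,0],[0.4,0,-0.016,0,0],[0.4,0,-0.02,0,0],[0.4,0,-0.024,0,0],[0.4,0,-0.028,0,0],[0.4,0,-0.032,0,0],[0.4,0,-0.036,0,0],[0.4,0,-0.04,0,0],[0.4,0,-0.044,0,0],[0.4,0,-0.048,0,0],[0.4,0,-0.052,0,0],[0.4,0,-0.056,0,0],[0.4,0,-0.06,0,0]],
  ],
)

```text
time_s: 14.15
tcp_pos: [0.5995, 0.1334, 0.1346]
orientation: [-3.141, -0.001, -0.105]
ft_force: [-2.1, -0.5, -0.4]
grip_width: 0.0256
finger_force: 1.5
```

drive_tool(
  motion=[
    [[0.4,0.0006,-0.001,0,0],[0.4,0.0006,-0.003,0,0],[0.4,0.0006,-0.005,0,0],[0.4,0.0006,-0.007,0,0],[0.4,0.0006,-0.009,0,0],[0.4,0.0006,-0.011,0,0],[0.4,0.0006,-0.013,0,0],[0.4,0.0006,-0.013,0,0]],
  ],
)

```text
time_s: 14.82
tcp_pos: [0.601, 0.146, 0.1344]
orientation: [-3.142, 0.0, -0.105]
ft_force: [-4.7, 0.2, -0.3]
grip_width: 0.0259
finger_force: 2.3
```

```bash
python3 chk.py w6
```

```text
t 14.8167 tcp sh [-0.0475 -0.0413] z 0.1344 F sh -4.7 -0.3 -0.3
[[ 3.16e+02  1.45e+02  2.50e-03 -6.87e-02]
 [ 3.10e+02  2.30e+02 -3.64e-02 -6.81e-02]
 [ 1.81e+02  2.29e+02 -3.60e-02 -8.90e-03]
 [ 1.76e+02  1.44e+02  2.90e-03 -9.00e-03]]
tin y range -0.0693 -0.0077 near -0.0369 centre-tcp y 0.0028
```

drive_tool(
  motion=[
    [[0.4,0,-0.001,0,0],[0.4,0,-0.002,0,0],[0.4,0,-0.003,0,0],[0.4,0,-0.004,0,0],[0.4,0,-0.0045,0,0]],
  ],
)

```text
time_s: 15.28
tcp_pos: [0.6015, 0.1502, 0.1344]
orientation: [3.141, 0.0, -0.105]
ft_force: [-4.3, -1.2, -0.2]
grip_width: 0.0254
finger_force: 2.3
```

drive_tool(
  motion=[
    [[0.4,0,-0.0007,0,0],[0.4,0,-0.0015,0,0],[0.4,0,-0.0015,0,0]],
  ],
)

```text
time_s: 15.53
tcp_pos: [0.6016, 0.1518, 0.1344]
orientation: [3.142, 0.0, -0.105]
ft_force: [-5.4, -0.3, 0.6]
grip_width: 0.0255
finger_force: 2.4
```

drive_tool(
  motion=[
    [[0.4,0,-0.0005,0,0],[0.4,0,-0.001,0,0],[0.4,0,-0.001,0,0]],
  ],
)

```text
time_s: 15.78
tcp_pos: [0.6017, 0.1525, 0.1345]
orientation: [3.141, 0.0, -0.105]
ft_force: [-4.6, -0.6, -0.5]
grip_width: 0.0259
finger_force: 2.4
```

```bash
python3 chk.py w7
```

```text
t 15.7833 tcp sh [-0.0475 -0.0348] z 0.1345 F sh -4.5 -1.1 -0.5
[[ 3.17e+02  1.45e+02  2.60e-03 -6.26e-02]
 [ 3.10e+02  2.30e+02 -3.63e-02 -6.16e-02]
 [ 1.80e+02  2.28e+02 -3.54e-02 -1.90e-03]
 [ 1.76e+02  1.44e+02  3.00e-03 -2.50e-03]]
tin y range -0.0631 -0.0014 near -0.0369 centre-tcp y 0.0025
```

drive_tool(
  motion=[
    [[0.4,0,-0.0005,0,0],[0.4,0,-0.001,0,0],[0.4,0,-0.001,0,0]],
  ],
)

```text
time_s: 16.08
tcp_pos: [0.6018, 0.1534, 0.1345]
orientation: [3.141, 0.0, -0.105]
ft_force: [-4.3, -1.3, 0.4]
grip_width: 0.0258
finger_force: 2.4
```

drive_tool(
  motion=[
    [[0.4,0,-0.0005,0,0],[0.4,0,-0.001,0,0],[0.4,0,-0.001,0,0]],
  ],
)

```text
time_s: 16.33
tcp_pos: [0.6019, 0.1544, 0.1346]
orientation: [3.141, 0.0, -0.105]
ft_force: [-5.5, -2.7, 0.8]
grip_width: 0.0257
finger_force: 2.4
```

drive_tool(
  motion=[
    [[0.4,0,-0.0005,0,0],[0.4,0,-0.001,0,0],[0.4,0,-0.001,0,0]],
  ],
)

```text
time_s: 16.58
tcp_pos: [0.602, 0.1553, 0.1346]
orientation: [3.141, 0.0, -0.105]
ft_force: [-4.9, -2.3, -0.0]
grip_width: 0.0252
finger_force: 2.4
```

```bash
python3 chk.py w8; python3 -c "
import cv2
cv2.imwrite('pics/w8b.png',cv2.resize(cv2.imread('pics/w8.png'),(800,600)))"
```

```text
t 16.5833 tcp sh [-0.0475 -0.0319] z 0.1346 F sh -4.6 -2.8 -0.0
[[ 3.23e+02  1.45e+02  2.60e-03 -6.24e-02]
 [ 3.16e+02  2.30e+02 -3.64e-02 -6.15e-02]
 [ 1.87e+02  2.29e+02 -3.60e-02 -2.30e-03]
 [ 1.83e+02  1.44e+02  3.00e-03 -2.70e-03]]
tin y range -0.0631 -0.0015 near -0.0369 centre-tcp y -0.0004
```

View pics/w8b.png

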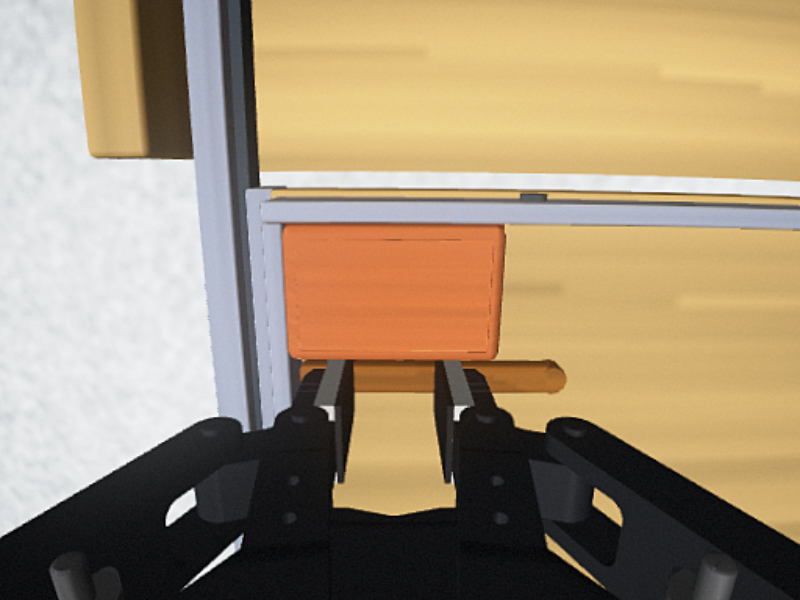

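The wrist view shows the tin at (393,290) touching both the far rail (row 225) and the left rail (column 284). Over the last 3 mm it stayed put while the fingers slid, so it is home. Backing straight off, then up.

drive_tool(
  motion=[
    [[0.4,-0.001,0,0,0],[0.4,-0.003,0,0,0],[0.4,-0.006,0,0,0],[0.4,-0.01,0,0,0],[0.4,-0.012,0.003,-0.01,0],[0.4,-0.012,0.003,-0.03,0],[0.4,-0.012,0.003,-0.06,0],[0.4,-0.012,0.003,-0.1,0],[0.4,-0.03,0.003,-0.13,0],[0.4,-0.03,0.003,-0.15,0],[0.4,-0.03,0.003,-0.15,0],[0.4,-0.03,0.003,-0.15,0]],
  ],
)

```text
time_s: 17.63
tcp_pos: [0.5723, 0.1561, 0.2873]
orientation: [-3.138, -0.005, -0.105]
ft_force: [-0.0, 0.3, 0.3]
grip_width: 0.0258
finger_force: 0.0
```

```bash
python3 chk.py w9; python3 -c "
from h import *
c=shot('scene','s9'); a=load('s0')['color']
cv2.imwrite('pics/s9b.png',np.hstack([cv2.resize(c['color'][150:350,130:400],(540,400)),cv2.resize(load('w9')['color'],(256,192))[:,:256] if 0 else cv2.resize(load('w9')['color'],(260,400))]))"
```

```text
t 17.6333 tcp sh [-0.0771 -0.0344] z 0.2873 F sh -0.0 0.3 0.3
[[ 2.17e+02  9.20e+01  1.60e-03 -2.90e-03]
 [ 2.85e+02  9.20e+01  1.60e-03 -6.29e-02]
 [ 2.84e+02  1.36e+02 -3.70e-02 -6.29e-02]
 [ 2.18e+02  1.36e+02 -3.71e-02 -2.90e-03]]
tin y range -0.0633 -0.002 near -0.0371 centre-tcp y 0.0017
```

View pics/s9b.png

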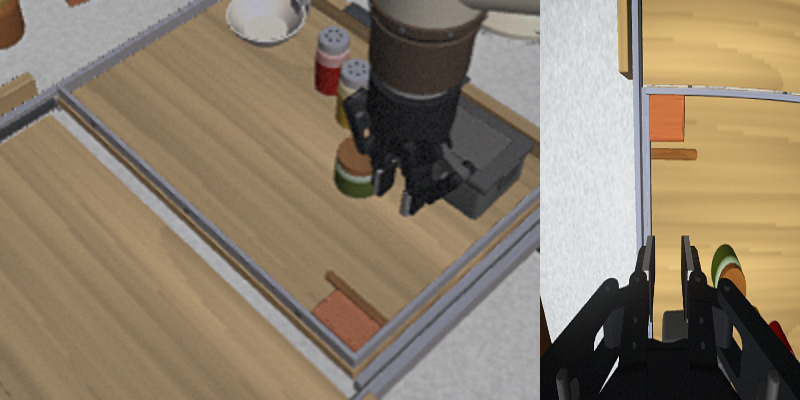

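The views show the tin at rest in the corner pocket (left half at (345,318), right half at (667,118)), against both rails. The hand is up and clear, and the other things still stand.

```bash
python3 -c "
from rig import robot
print(robot.sign_off())"
```

```text
the job is handed in; nothing more can be done
None
```

The job is handed in: the tin sits in the corner pocket against both the far and left rails, pushed at about 5 N throughout, with the other things left alone and the hand clear at about 18 s; the judge's result was not shown.

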